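# Open the screened test pen against its sagging bolt and hold the gate ajar

## Robot

A 6-joint arm with a two-finger parallel gripper is mounted at the origin on a cart in front of the work surface, level with it; the furniture and walls round the work are solid. World frame = base frame: x ahead of the robot, y to its left, z up, the work surface at z = 0. Lengths are in m, angles in rad, forces in N, time in s.
With the tool pointing down it reaches from about 0.425 to 0.95 m from the base axis. Payload 3.5 kg.
Tool frame: the origin (TCP) lies at the very end of the fingers, on their centre line; the grasp point (between the pads) lies 19 mm behind it; z points along the fingers, y is the line along which they close (so a half turn about z gives the same grasp; the last joint's range is limited). The gripper opens to 85 mm and grips with 20 to 120 N. Pads are 22 mm wide; open, the fingers measure 114 mm over their backs; the gripper's body (76 mm by 85 mm) begins 54 mm behind the grasp point. The pads swing forward as they close: fully open they stand 13 mm farther back than shut.
Start: joints at [1.093, 0.286, 1.577, -0, 1.279, -0.15], TCP at [0.217, 0.639, 0.231] pointing down, gripper open.
Joint ranges: [-2.77, 2.77], [-0.9, 2.22], [0.21, 2.48], [-1.53, 4.67], [0.24, 2.81], [-2.84, 2.84]. Speed limits (rad/s): [2.79, 2.79, 3.14, 3.14, 3.14, 3.14].

## Interface

Orientations are given as a unit quaternion [w, x, y, z].
In Python, from cell import arm, viewer, ticket gives the robot as it stands.
- The arm moves only by the tool send_rows, never from a script. Its arguments are lists of equal length, an entry for each row: "offset": the shift along the world's x, y, z in units of 30 mm (1.0 is 30 mm), a list of three; "angular": the turn, a rotation vector about the world's x, y, z in units of 5 degrees (1.0 is 5 degrees), a list of three. In form: {"offset": [[x, y, z], ...], "angular": [[wx, wy, wz], ...]}. A call has 1 to 20 rows; each row is the pose to reach, as a shift and turn from the pose commanded when the call began; what a row does not reach only later rows make up. A row lasts 1/12 s, in which the tool goes at most 41.7 mm and 7.16 degrees, less where a joint would pass 70% of its speed; a pose out of reach is approached as far as the arm can. A call with a gripper value outside its range is refused whole. "hand" is the gripper command: -1 is shut, 1 is fully open, values between are in proportion, set as the call begins (left out, the last holds). The fingers move at their own pace and stop on an object; the grip force is fixed at half the most. Time passes only in rows, so rows that repeat a pose let the fingers close. It gives the time, the measured TCP pose, the force, the opening and the grip force at its end, in the units of the state.
- arm.read_state(): the state, without advancing time (a new reading comes with each control period).
- viewer.camera(name): name is "scene" or "top" or "wrist"; returns a dict with "image" (400x640x3 uint8, red, green, blue), "depth" (400x640 float32, m along the optical axis (not along the pixel's ray), 0 where there is no reading), "camera_matrix" (3x3 intrinsics, pixels), "T" (4x4, takes a point from camera to world coordinates); the wrist camera has in their place "tool_from_camera" (4x4, takes a point from camera to tool coordinates, whose origin is the TCP and whose axes are the flange's). Camera axes: x right, y up, looking along -z (the intrinsics and any distortion apply to the point x, -y, -z); pixel columns grow to the right and rows downward; lengths in m; the calibration is good to about 2 mm. A picture is of the moment at which its call begins: read the wrist's pose just before it.
- ticket.job_done(): hands the job in; it is judged then, once.
The state is a dict: "time_s": time; "qpos": joint angles; "qvel": joint speeds; "tau": joint torques, N m; "ee_pos": TCP position; "tcp_rot": TCP orientation; "ft_force": force on the tool from outside, world axes, zero at the start; "moment": the same for the moment, N m; "grip_width": finger opening in m; "grip_force": force on a finger pad.
Only numpy, scipy, OpenCV 4.12 (cv2) and the standard library are available. Lean on these libraries where they do the work, as an engineer would, in place of code of your own. Each camera call takes 0.05 s, during which the arm holds its last target. There are 200 camera calls.

## Task

A colleague wants to reach into the screened test pen. Press the sprung interlock lever down until its pawl catches and keeps it down by itself, then take the bolt's knob and draw the sagging bolt toward the gate's hinge, lifting it so that the collar on its end clears the bent lip of the keeper and is never forced against it. Then swing the self-closing gate ajar by the knob, so that its free edge stands about 8 cm out, and finish there, still holding the knob and keeping the gate at that opening; leave the adapter in the pen and the small things on the desk alone.

Things in the scene. Friction and masses are not known exactly. Their poses are not given: they have to be found in the camera images.
- pen: Fixed open-topped test pen of aluminium and clear panels, 185 x 390 x 156 mm, gate toward the robot, turned -0.15 to 0.3 rad. Origin on the desk in the gate's plane, near its middle; x points from the gate into the pen, y left along the gate to its hinge, z up. Offsets below are in this frame, in mm. Fixed keeper post right of the gate: x -12 to 20, y -118 to -78, 150 high.
- press_pad: Black rubber pad 36 x 34 x 8 mm on the front end of the interlock lever, right of the keeper post. Origin in the middle of its top face. Starts at about x -106, y -150, z 139; goes down to about z 99 (held) and 93 (stop).
- pad_top (a point): middle of the top face of the press pad
- lever (a joint): Interlock lever about its level pivot (x 60, y -150, z 105; pad 165 mm from it), rad: 0 = sprung up, 0.29 = bottom stop. Pressed to the stop, a sprung pawl snaps over its side pin; let go, it stays at about 0.25. Takes 4 N at the top, 8 N at the bottom. Up, its tongue blocks the bolt's collar; latched down, the way is free.
- knob: Dark steel knob, a cylinder 20 mm across and 28 mm long lying along x, on a stem above the bolt's rod. Origin at its centre, at the start about x -32, y 2, z 156; grip from above with fingers left and right of it (closing along y). Gate front x -7, gate top z 150; rod's top 37 mm below the knob's centre; wire loop at y -60 reaches z 141. It may turn between the fingers as the bolt tilts.
- knob_center (a point): centre of the knob
- bolt_slide (a joint): How far the bolt is drawn toward the hinge, m: about 0 at the start, range -0.006 to 0.06. Its end collar (28 mm across, 8 mm wide, on a 10 mm rod, at y -102) meets the keeper's lip after about 0.006 unless lifted; it is past the lip at about 0.024, and the gate is free of the keeper from about 0.034. Friction about 1 N.
- bolt_lift (a joint): Tilt of the bolt about its tail guide, rad: 0 = sagged, kept there by gravity and a light spring; 0.09 = upper stop. The pivot lies 130 mm to the left (+y) of the knob at the start: raising the knob 9 mm gives 0.07 (fingers may slip 1 to 3 mm). The collar clears the lip from about 0.04; keep 0.06 to 0.08 while it passes. Needs 5 to 8 N up at the knob. Past the lip it may sag again.
- keeper_lip (a point): middle of the top edge of the keeper's bent lip, an upright steel tongue 6 mm thick and 34 mm wide on the fixed keeper bracket, its top 1 mm under the rod; a cheek in front of the collar (to z 144) holds the gate shut while the bolt is in the keeper
- gate (a joint): opening angle of the gate about its upright hinge, rad: 0 = shut, opens toward the robot to 1.2. A spring shuts it (0.24 N m at 0, rising 0.8 N m per rad: about 3 to 4 N at the knob). Free edge 246 mm from the hinge axis, so 0.33 rad sets it 80 mm out.
- gate_hinge (a point): point on the gate's upright hinge axis (y 178), at the height of the gate's top; the gate turns clockwise seen from above as it opens
- gate_edge (a point): top of the gate's free edge, at its middle plane (y -68 when shut)
- lan_adapter: black interface adapter, 48 x 66 x 40 mm, standing in the pen behind the gate; origin under its middle. Leave it alone.
- copper_tape: roll of copper tape, 72 x 74 x 19 mm, lying on the desk to the left of the work; origin under its middle. Leave it alone.
- usb_stick: red memory stick, 52 x 18 x 9 mm, lying on the desk to the right of the work; origin under its middle. Leave it alone.
- collar: Steel collar on the right end of the bolt's rod, a disc 28 mm in diameter and 8 mm wide; origin at its centre, at the start about x -32, y -102, z 110, its y axis along the rod. Caught by the keeper's lip or the lever's tongue it must not be pulled hard (over 40 N on it counts as forcing).

How it is judged:
By the outcome, as a careful person would: the job done as asked, in the order asked, and still so for the second after the job is handed in, while the arm keeps its last pose, push and grip.
It also fails if it takes over 46 s, if anything falls off the work surface, if the arm or the gripper's body presses on something with over 40 N, if the wrist force passes 120 N, or if a joint passes its speed limit or range.

## Working session

There is one attempt and no reset: what is moved stays moved. The work goes in short steps, Python scripts to look and compute and a tool call to move; the robot and the scene stay as the last step left them, time stands still between calls to the robot, and variables do not carry over. Pictures are saved under pics/ and viewed, at most 10 in all, crops included, and the job is handed in when it is done.

Besides the shell and the picture viewer there is one more tool, called as name(argument=value, ...) on one line, values as JSON. send_rows: Moves the arm, as the interface text tells. Its arguments: {"type":"object","properties":{"offset":{"type":"array","items":{"type":"array","items":{"type":"number"}}},"angular":{"type":"array","items":{"type":"array","items":{"type":"number"}}},"hand":{"type":"number"}},"required":["offset","angular"]}

```bash
mkdir -p pics; cat > h.py <<'E'
import numpy as np, cv2
from cell import arm, viewer, ticket
def shot(n,f):
    c=viewer.camera(n); cv2.imwrite('pics/'+f+'.png',c['image'][:,:,::-1]); np.savez('pics/'+f+'.npz',**{k:v for k,v in c.items()}); return c
def pt(c,u,v,T=None):
    # world points by depth
    K=c['camera_matrix']; d=c['depth'][v,u]
    p=np.stack([(u-K[0,2])/K[0,0]*d,-(v-K[1,2])/K[1,1]*d,-d],-1)
    T=c['T'] if T is None else T
    return p@T[:3,:3].T+T[:3,3]
E
python3 - <<'E'
from h import *
s=arm.read_state(); print({k:np.round(v,3) for k,v in s.items()})
for n in('scene','top'):
    c=shot(n,n+'0'); print(n,c.keys(),np.round(c['T'],3).tolist(),c['camera_matrix'].round(1).tolist())
E
```

```text
{'time_s': np.float64(0.0), 'qpos': array([ 1.093,  0.287,  1.578,  0.   ,  1.279, -0.15 ]), 'qvel': array([ 0.   , -0.001, -0.   ,  0.   ,  0.   , -0.001]), 'tau': array([-0.0000e+00, -4.0600e+01, -2.9262e+01, -0.0000e+00,  6.0000e-03,
        0.0000e+00]), 'ee_pos': array([0.217, 0.638, 0.23 ]), 'tcp_rot': array([-0.   ,  0.163,  0.987, -0.001]), 'ft_force': array([-0.354, -0.279,  0.284]), 'moment': array([ 0.017,  0.072, -0.03 ]), 'grip_force': np.float64(0.0), 'grip_width': np.float64(0.086)}
scene dict_keys(['image', 'depth', 'camera_matrix', 'T']) [[0.885, 0.311, -0.346, 0.113], [-0.465, 0.582, -0.667, -0.908], [-0.006, 0.751, 0.66, 0.907], [0.0, 0.0, 0.0, 1.0]] [[440.9, 0.0, 318.1], [0.0, 440.9, 203.7], [0.0, 0.0, 1.0]]
top dict_keys(['image', 'depth', 'camera_matrix', 'T']) [[0.024, 0.985, -0.173, 0.308], [-0.999, 0.029, 0.025, -0.064], [0.03, 0.172, 0.985, 1.366], [0.0, 0.0, 0.0, 1.0]] [[414.6, 0.0, 318.0], [0.0, 414.6, 197.6], [0.0, 0.0, 1.0]]
```

View pics/scene0.png

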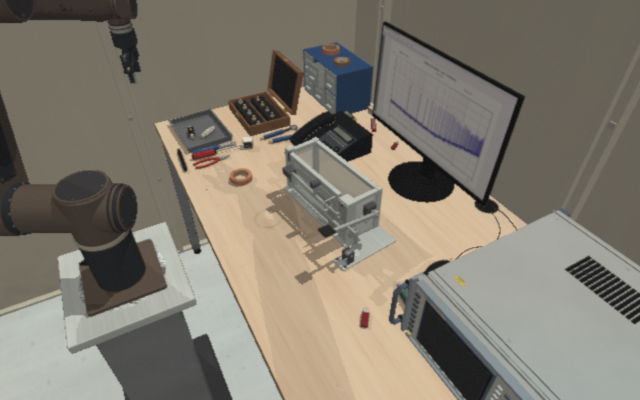

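View pics/top0.png

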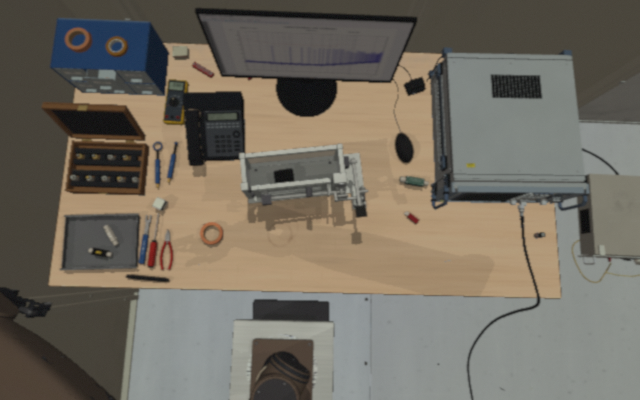

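The top view shows the pen at u 240–365, v 148–205, the pad at about (361,211), and the adapter at (285,176). The scene view shows the gate front near (315,200) and the pad at (328,231). I'll enlarge both crops.

```bash
python3 - <<'E'
from h import *
a=cv2.imread('pics/top0.png')[140:250,230:380]; b=cv2.imread('pics/scene0.png')[130:275,270:400]
a=cv2.resize(a,(750,550),interpolation=cv2.INTER_CUBIC); cv2.imwrite('pics/topc.png',a)
b=cv2.resize(b,None,fx=4,fy=4,interpolation=cv2.INTER_CUBIC); cv2.imwrite('pics/scenec.png',b)
c=dict(np.load('pics/top0.npz'))
v,u=np.mgrid[140:250,230:380]; p=pt(c,u,v)
z=p[...,2]
for lo,hi in((.133,.145),(.145,.153),(.153,.163),(.163,.2)):
    m=((z>lo)&(z<hi)); print(lo,hi,m.sum(),p[m].min(0).round(3),p[m].max(0).round(3))
m=(z>.152)&(z<.2)
n,l,st,ce=cv2.connectedComponentsWithStats(m.astype(np.uint8))
for i in range(1,n):
    if st[i,4]>5: print(st[i]+[230,140,0,0,0],p[l==i].mean(0).round(3))
g=c['image'][140:250,230:380].astype(int).sum(-1)
m=(z>.12)&(g<150)
n,l,st,ce=cv2.connectedComponentsWithStats(m.astype(np.uint8))
for i in range(1,n):
    if st[i,4]>5: print('dark',st[i]+[230,140,0,0,0],p[l==i].mean(0).round(3),p[l==i].min(0).round(3),p[l==i].max(0).round(3))
E
```

```text
0.133 0.145 606 [ 0.468 -0.243  0.133] [0.695 0.141 0.145]
0.145 0.153 963 [ 0.476 -0.221  0.145] [0.693 0.144 0.153]
0.153 0.163 90 [ 0.524 -0.177  0.153] [0.682 0.135 0.163]
0.163 0.2 23 [ 0.526 -0.073  0.163] [ 0.55  -0.064  0.168]
[241 182   8   9  45] [0.551 0.125 0.154]
[306 187   7  10  65] [ 0.537 -0.068  0.161]
dark [356 206  10  10  85] [ 0.487 -0.223  0.138] [ 0.474 -0.237  0.131] [ 0.502 -0.21   0.147]
```

View pics/topc.png

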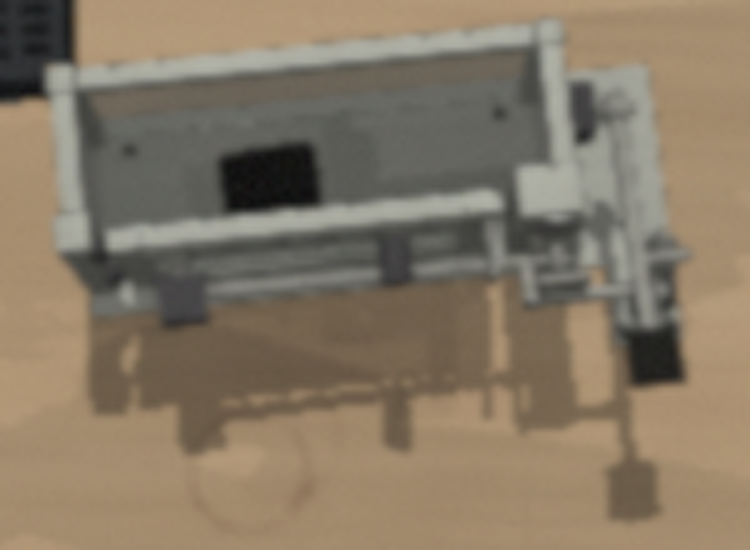

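View pics/scenec.png

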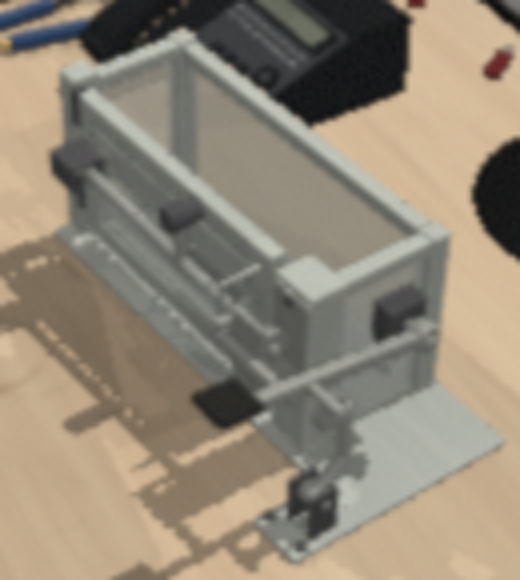

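The top crop shows the knob at about (395,258), the pad at (655,355), the gate's top edge from (110,240) to (500,200), and the post at (547,190). The scene crop confirms the lever is up and the knob sits above the rod. My first estimates are knob ≈ (0.537, -0.068), pad ≈ (0.487, -0.223) and yaw ≈ 0.13. Next I'll move to a viewpoint above them.

send_rows(offset=[[7.8, -11.3, 3.3], [7.8, -11.3, 3.3], [7.8, -11.3, 3.3], [7.8, -11.3, 3.3], [7.8, -11.3, 3.3], [7.8, -11.3, 3.3], [7.8, -11.3, 3.3], [7.8, -11.3, 3.3], [9.0, -25, 3.3], [9.0, -25, 3.3], [9.0, -25, 3.3], [9.0, -25, 3.3], [9.0, -25, 3.3], [9.0, -25, 3.3], [9.0, -25, 3.3], [9.0, -25, 3.3], [9.0, -25, 3.3], [9.0, -25, 3.3], [9.0, -25, 3.3], [9.0, -25, 3.3]], angular=[[0, 0, 5.25], [0, 0, 5.25], [0, 0, 5.25], [0, 0, 5.25], [0, 0, 5.25], [0, 0, 5.25], [0, 0, 5.25], [0, 0, 5.25], [0, 0, 5.25], [0, 0, 5.25], [0, 0, 5.25], [0, 0, 5.25], [0, 0, 5.25], [0, 0, 5.25], [0, 0, 5.25], [0, 0, 5.25], [0, 0, 5.25], [0, 0, 5.25], [0, 0, 5.25], [0, 0, 5.25]], hand=-1)

```text
time_s: 1.77
ee_pos: [0.487, -0.1137, 0.33]
tcp_rot: [-0.0, -0.064, 0.998, -0.0]
ft_force: [-0.3, 0.4, 1.0]
grip_width: 0.0001
grip_force: 0.0
```

```bash
cat >> h.py <<'E'
from scipy.spatial.transform import Rotation as R
def wT(c,s):
    q=np.array(s['tcp_rot']); T=np.eye(4); T[:3,:3]=R.from_quat([q[1],q[2],q[3],q[0]]).as_matrix(); T[:3,3]=s['ee_pos']
    return T@c['tool_from_camera']
def wrist(f):
    s=arm.read_state(); c=shot('wrist',f); return c,wT(c,s),s
E
python3 - <<'E'
from h import *
c,T,s=wrist('w0'); print(s['ee_pos'].round(4),s['ft_force'].round(2)); np.save('pics/w0T.npy',T); print(T.round(3))
c['T']=T
v,u=np.mgrid[0:400,0:640]; p=pt(c,u,v); p[c['depth']==0]=-9; z=p[...,2]
for lo,hi in((.145,.153),(.158,.168),(.132,.143)):
  m=(z>lo)&(z<hi); n,l,st,ce=cv2.connectedComponentsWithStats(m.astype(np.uint8))
  for i in range(1,n):
    if st[i,4]>60: q=p[l==i]; print(lo,st[i],q.mean(0).round(4),q.min(0).round(3),q.max(0).round(3))
E
```

```text
[ 0.487  -0.1137  0.33  ] [-0.31  0.39  1.02]
[[-0.128 -0.941 -0.312  0.407]
 [ 0.992 -0.121 -0.041 -0.124]
 [ 0.    -0.315  0.949  0.472]
 [ 0.     0.     0.     1.   ]]
0.145 [  0 165  10   9  61] [ 0.5182 -0.4696  0.1492] [ 0.514 -0.475  0.145] [ 0.523 -0.468  0.152]
0.145 [  0 189  17  49 157] [ 0.5712 -0.476   0.1496] [ 0.545 -0.483  0.145] [ 0.603 -0.471  0.153]
0.145 [ 256  240   33   59 1048] [ 0.6003 -0.1603  0.1483] [ 0.569 -0.18   0.145] [ 0.655 -0.138  0.151]
0.145 [   2  243   47  157 1206] [ 0.7233 -0.4859  0.1487] [ 0.615 -0.491  0.145] [ 0.883 -0.478  0.153]
0.145 [ 330  244  181   79 2843] [0.5838 0.0559 0.1483] [ 0.539 -0.088  0.145] [0.661 0.147 0.153]
0.145 [296 246  10   9  82] [ 0.5776 -0.1242  0.1486] [ 0.573 -0.13   0.145] [ 0.584 -0.119  0.151]
0.158 [  0 194  11  49 226] [ 0.5798 -0.4689  0.1631] [ 0.543 -0.473  0.158] [ 0.604 -0.465  0.168]
0.158 [343 221  17  24 351] [ 0.5391 -0.0677  0.163 ] [ 0.526 -0.078  0.158] [ 0.554 -0.057  0.167]
0.158 [   0  259   39  141 1122] [ 0.7464 -0.4861  0.1629] [ 0.631 -0.49   0.158] [ 0.868 -0.482  0.168]
0.132 [209 155 
[... 174 characters left out ...]
68  0.143]
0.132 [  0 186  20  26 242] [ 0.5584 -0.4809  0.1376] [ 0.544 -0.489  0.132] [ 0.575 -0.479  0.143]
0.132 [254 209  28   7 105] [ 0.5349 -0.1702  0.1384] [ 0.532 -0.186  0.132] [ 0.54  -0.154  0.143]
0.132 [  10  214   54  186 2282] [ 0.7418 -0.481   0.1374] [ 0.582 -0.491  0.132] [ 0.901 -0.468  0.143]
0.132 [296 215  54  31 272] [ 0.5635 -0.1086  0.1385] [ 0.536 -0.13   0.132] [ 0.576 -0.063  0.143]
0.132 [257 235  32  16 134] [ 0.5709 -0.1586  0.1382] [ 0.567 -0.181  0.132] [ 0.583 -0.14   0.143]
0.132 [353 240 152   7 519] [0.551  0.0425 0.1379] [ 0.539 -0.058  0.132] [0.564 0.134 0.143]
0.132 [421 249  68  63 452] [0.6221 0.1095 0.1387] [0.549 0.053 0.132] [0.652 0.131 0.143]
```

View pics/w0.png

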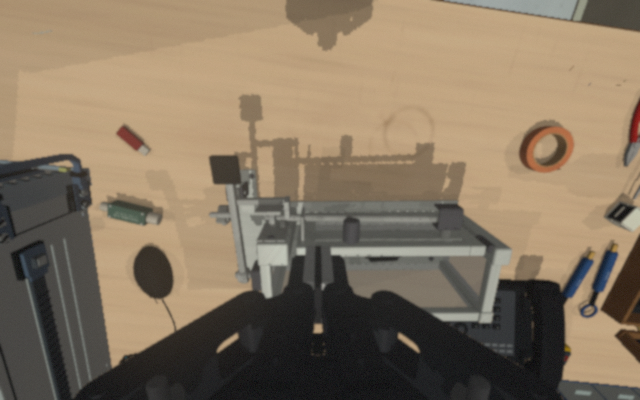

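The wrist view shows the knob at (351,230), the pad at (225,170), the gate's top edge along v ≈ 248, the post at (271,255) and the loop near (300,215). Depth gives knob ≈ (0.540, -0.0675, 0.156) and pad ≈ (0.4895, -0.224, 0.138), which match the heights given. Next I'll fit the yaw from the gate's top edge and press the pad.

```bash
python3 - <<'E'
from h import *
c=dict(np.load('pics/w0.npz')); c['T']=np.load('pics/w0T.npy')
v,u=np.mgrid[235:300,356:480]; p=pt(c,u,v); z=p[...,2]
m=(z>.1455)&(z<.153); q=p[m]
# front edge: min x per y-bin
b=np.round(q[:,1]/.005); e=np.array([[q[b==k,1].mean(),np.percentile(q[b==k,0],5)] for k in np.unique(b) if (b==k).sum()>8])
e=e[(e[:,1]<e[:,1].mean()+.05)]; l=cv2.fitLine(e.astype(np.float32),cv2.DIST_HUBER,0,.01,.01).ravel(); print(l,np.arctan(-l[1]/l[0]))
print(e.round(3)[::3].tolist())
v,u=np.mgrid[155:186,208:242]; p=pt(c,u,v); m=(p[...,2]>.13)&(p[...,2]<.145)&(c['image'][155:186,208:242].sum(-1)<180)
r=cv2.minAreaRect(p[m][:,:2].astype(np.float32)*1000); print(r,p[m].mean(0))
E
```

```text
[ 0.99076664 -0.13557841  0.01350392  0.5547497 ] 0.13599724
[[-0.054, 0.564], [-0.04, 0.562], [-0.025, 0.56], [-0.01, 0.558], [0.005, 0.556], [0.02, 0.554], [0.035, 0.552], [0.05, 0.549], [0.065, 0.548], [0.08, 0.546], [0.095, 0.544]]
((489.3917236328125, -222.8682861328125), (30.708370208740234, 29.2797794342041), 6.388405799865723) [ 0.48914278 -0.22183649  0.13873525]
```

send_rows(offset=[[0, -3.67, -4], [0, -3.67, -4], [0, -3.67, -4], [0, -3.67, -4], [0, -3.67, -5], [0, -3.67, -5.5], [0, -3.67, -5.5], [0, -3.67, -5.5]], angular=[[0, 0, 0], [0, 0, 0], [0, 0, 0], [0, 0, 0], [0, 0, 0], [0, 0, 0], [0, 0, 0], [0, 0, 0]])

```text
time_s: 2.48
ee_pos: [0.4866, -0.2206, 0.1642]
tcp_rot: [-0.001, -0.065, 0.998, 0.001]
ft_force: [0.1, -0.3, -0.1]
grip_width: -0.0003
grip_force: 0.0
```

send_rows(offset=[[0, -0.1, -0.4], [0, -0.1, -0.8], [0, -0.1, -1.1], [0, -0.1, -1.4], [0, -0.1, -1.7], [0, -0.1, -2.0], [0, -0.1, -2.2], [0, -0.1, -2.3], [0, -0.1, -2.3]], angular=[[0, 0, 0], [0, 0, 0], [0, 0, 0], [0, 0, 0], [0, 0, 0], [0, 0, 0], [0, 0, 0], [0, 0, 0], [0, 0, 0]])

```text
time_s: 3.23
ee_pos: [0.487, -0.2248, 0.0965]
tcp_rot: [-0.001, -0.065, 0.998, -0.001]
ft_force: [-4.4, -2.5, 6.3]
grip_width: -0.0001
grip_force: 3.2
```

send_rows(offset=[[0, 0, -0.07], [0, 0, -0.13], [0, 0, -0.2], [0, 0, -0.2], [0, 0, -0.2]], angular=[[0, 0, 0], [0, 0, 0], [0, 0, 0], [0, 0, 0], [0, 0, 0]])

```text
time_s: 3.65
ee_pos: [0.4873, -0.2249, 0.0925]
tcp_rot: [-0.001, -0.066, 0.998, -0.001]
ft_force: [-5.9, 0.2, 12.2]
grip_width: -0.0001
grip_force: 6.1
```

send_rows(offset=[[0, 0, -0.07], [0, 0, -0.13], [0, 0, -0.13]], angular=[[0, 0, 0], [0, 0, 0], [0, 0, 0]])

```text
time_s: 3.9
ee_pos: [0.4875, -0.225, 0.0916]
tcp_rot: [-0.001, -0.066, 0.998, -0.0]
ft_force: [-12.7, 2.6, 25.5]
grip_width: -0.0
grip_force: 13.7
```

send_rows(offset=[[0, 0, 0.2], [0, 0, 0.5], [0, 0, 1], [0, 0, 2], [0, 0, 3.3], [0, 0.5, 4.6], [0, 1.5, 5], [0, 2.5, 5], [0, 2.5, 5], [0, 2.5, 5]], angular=[[0, 0, 0], [0, 0, 0], [0, 0, 0], [0, 0, 0], [0, 0, 0], [0, 0, 0], [0, 0, 0.1], [0, 0, 0.1], [0, 0, 0.1], [0, 0, 0.1]], hand=-0.1)

```text
time_s: 4.73
ee_pos: [0.4873, -0.1476, 0.2363]
tcp_rot: [0.0, -0.071, 0.997, -0.0]
ft_force: [0.3, 0.0, -0.5]
grip_width: 0.038
grip_force: 0.0
```

```bash
python3 - <<'E'
from h import *
c,T,s=wrist('w1'); np.save('pics/w1T.npy',T); print(s['ee_pos'].round(4),s['grip_width'])
c['T']=T
v,u=np.mgrid[0:400,0:640]; p=pt(c,u,v); p[c['depth']==0]=-9; z=p[...,2]
m=(abs(p[...,0]-.488)<.03)&(abs(p[...,1]+.224)<.03)&(z>.07); q=p[m]; print('pad',m.sum(),q.mean(0).round(4),np.percentile(q[:,2],[10,50,90]).round(4))
m=(abs(p[...,0]-.54)<.03)&(abs(p[...,1]+.068)<.025)&(z>.158)&(z<.17); q=p[m]; print('knob',m.sum(),q.mean(0).round(4),q.min(0).round(4),q.max(0).round(4))
E
```

```text
[ 0.4873 -0.1476  0.2363] 0.037962620097442404
pad 7178 [ 0.4864 -0.2047  0.2722] [0.0977 0.3106 0.3222]
knob 494 [ 0.5357 -0.0682  0.1629] [ 0.5252 -0.078   0.158 ] [ 0.5526 -0.0572  0.1662]
```

The pad reads z ≈ 0.098 with nothing touching it, so the lever is held down. The knob is at (0.539, -0.0676) with its top at 0.166, so I'll approach from above.

send_rows(offset=[[1.72, 2.67, 0], [1.72, 2.67, 0], [1.72, 2.67, 0], [1.72, 2.67, -0.5], [1.72, 2.67, -1.2], [1.72, 2.67, -1.9], [1.72, 2.67, -2.5], [1.72, 2.67, -3], [1.72, 2.67, -3.35], [1.72, 2.67, -3.35], [1.72, 2.67, -3.35]], angular=[[0, 0, 0], [0, 0, 0], [0, 0, 0], [0, 0, 0], [0, 0, 0], [0, 0, 0], [0, 0, 0], [0, 0, 0], [0, 0, 0], [0, 0, 0], [0, 0, 0]])

```text
time_s: 5.7
ee_pos: [0.5385, -0.0694, 0.1352]
tcp_rot: [-0.001, -0.069, 0.998, 0.0]
ft_force: [0.3, -0.6, -0.1]
grip_width: 0.0387
grip_force: 0.0
```

```bash
python3 - <<'E'
from h import *
c=shot('scene','s1')
v,u=np.mgrid[100:300,250:420]; p=pt(c,u,v); z=p[...,2]; d=c['image'][100:300,250:420].astype(int).sum(-1)<150
m=d&(abs(p[...,0]-.488)<.025)&(abs(p[...,1]+.224)<.025)&(z>.05); print('pad',m.sum(),p[m].mean(0).round(4),np.percentile(p[m][:,2],[10,50,90]).round(4))
b=cv2.imread('pics/s1.png')[130:275,270:400]; cv2.imwrite('pics/s1c.png',cv2.resize(b,None,fx=4,fy=4,interpolation=cv2.INTER_CUBIC))
E
```

```text
pad 111 [ 0.4838 -0.2309  0.0978] [0.0954 0.098  0.1003]
```

View pics/s1c.png

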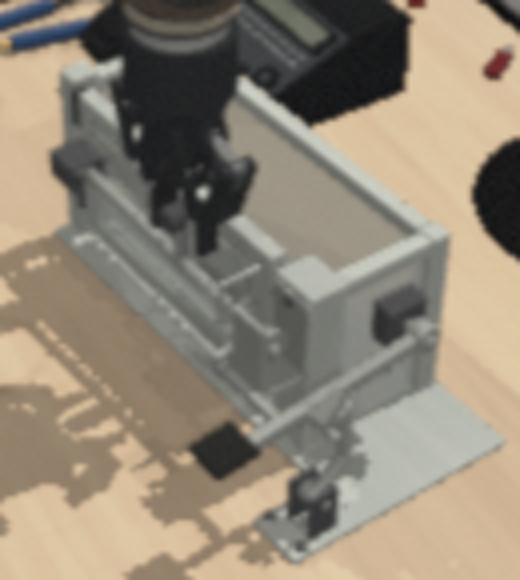

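In the scene crop the pad is down at (225,450), measured z 0.098, so the lever is latched. The fingers straddle the knob at about (175,215). Next I'll close on it.

send_rows(offset=[[0, 0, 0], [0, 0, 0], [0, 0, 0], [0, 0, 0], [0, 0, 0], [0, 0, 0]], angular=[[0, 0, 0], [0, 0, 0], [0, 0, 0], [0, 0, 0], [0, 0, 0], [0, 0, 0]], hand=-1)

```text
time_s: 6.25
ee_pos: [0.54, -0.0692, 0.1375]
tcp_rot: [0.001, -0.069, 0.998, -0.001]
ft_force: [0.1, 0.5, 5.2]
grip_width: 0.0182
grip_force: 59.0
```

send_rows(offset=[[0, 0, 0.05], [0, 0, 0.1], [0, 0, 0.15], [0, 0, 0.2], [0, 0, 0.2], [0, 0, 0.2]], angular=[[0, 0, 0], [0, 0, 0], [0, 0, 0], [0, 0, 0], [0, 0, 0], [0, 0, 0]])

```text
time_s: 6.75
ee_pos: [0.5382, -0.0685, 0.1405]
tcp_rot: [-0.001, -0.069, 0.998, 0.001]
ft_force: [3.7, 0.9, -8.1]
grip_width: 0.0182
grip_force: 58.8
```

send_rows(offset=[[0, 0, 0.05], [0, 0, 0.1], [0, 0, 0.15], [0, 0, 0.18], [0, 0, 0.18]], angular=[[0, 0, 0], [0, 0, 0], [0, 0, 0], [0, 0, 0], [0, 0, 0]])

```text
time_s: 7.17
ee_pos: [0.5383, -0.069, 0.1474]
tcp_rot: [-0.001, -0.07, 0.998, -0.0]
ft_force: [1.7, 1.5, -7.8]
grip_width: 0.0183
grip_force: 58.7
```

```bash
python3 - <<'E'
from h import *
s=arm.read_state(); print(s['ee_pos'].round(4),s['ft_force'].round(1))
c0=dict(np.load('pics/scene0.npz')); c1=shot('scene','s2'); cw,T,s=wrist('w2'); cw['T']=T
c2=dict(np.load('pics/w1.npz')); c2['T']=np.load('pics/w1T.npy')
O=np.array([.572,-.065,0]); a=.138; M=np.array([[np.cos(a),np.sin(a),0],[-np.sin(a),np.cos(a),0],[0,0,1]])
for n,c in(('s0',c0),('s2',c1),('w1',c2),('w2',cw)):
    v,u=np.mgrid[0:400,0:640]; p=(pt(c,u,v)-O)@M.T*1000; p[c['depth']==0]=9e3
    for nm,ylo,yhi,zlo in(('collar',-108,-96,100),('rodR',-94,-62,100),('rodL',40,90,95),('knob',-9,13,158)):
        m=(p[...,0]>-48)&(p[...,0]<-18)&(p[...,1]>ylo)&(p[...,1]<yhi)&(p[...,2]>zlo)&(p[...,2]<175)
        q=p[m]
        if len(q)>3: print(n,nm,len(q),q.mean(0).round(1),np.percentile(q[:,2],[10,50,90]).round(1),'x',np.percentile(q[:,0],[5,95]).round())
E
```

```text
[ 0.5383 -0.069   0.1474] [ 1.7  1.5 -7.8]
s0 collar 31 [ -28.9 -102.8  117.8] [109.5 116.6 125.3] x [-37. -18.]
s0 rodL 51 [-34.4  65.3 118.6] [115.1 118.8 122.3] x [-38. -30.]
s0 knob 49 [-34.1  -2.7 162.7] [159.  162.7 165.6] x [-47. -21.]
s2 collar 29 [ -30.5 -104.6  130.5] [120.1 133.4 138.6] x [-40. -19.]
s2 rodR 25 [-34.9 -74.5 126.7] [124.3 127.3 129.7] x [-44. -31.]
s2 rodL 44 [-34.3  64.7 123.1] [119.5 123.3 126. ] x [-38. -29.]
s2 knob 33 [-43.2   2.5 167.8] [159.1 169.6 173.4] x [-47. -35.]
w1 collar 79 [-29.5 -99.8 120.7] [113.7 121.8 123.1] x [-36. -20.]
w1 rodR 321 [-33.7 -76.5 110.8] [101.9 113.  114.9] x [-45. -21.]
w1 rodL 488 [-33.2  65.  119.1] [116.3 119.5 121.1] x [-36. -28.]
w1 knob 494 [-36.4   1.9 162.9] [160.1 163.5 165.1] x [-46. -23.]
w2 collar 841 [ -32.5 -100.   131.2] [123.5 132.8 136.5] x [-42. -21.]
w2 rodR 1102 [-35.8 -80.5 118.3] [101.7 125.2 127.6] x [-45. -29.]
w2 rodL 1168 [-33.4  64.9 123.2] [120.9 123.6 124.9] x [-37. -29.]
w2 knob 2480 [-36.2   1.  169.7] [164.3 170.9 172.9] x [-46. -21.]
```

The rod, collar and knob all rose in proportion to about 0.06 rad. I'll add a little lift and then draw the bolt, easing the height down as the knob nears the pivot.

send_rows(offset=[[0, 0, 0.03], [0, 0, 0.03], [-0.014, 0.1, 0.03], [-0.028, 0.2, 0.02], [-0.042, 0.3, 0.02], [-0.055, 0.4, 0.01], [-0.055, 0.4, 0.01]], angular=[[0, 0, 0], [0, 0, 0], [0, 0, 0], [0, 0, 0], [0, 0, 0], [0, 0, 0], [0, 0, 0]])

```text
time_s: 7.85
ee_pos: [0.5371, -0.0563, 0.1476]
tcp_rot: [-0.0, -0.07, 0.998, 0.0]
ft_force: [0.8, -1.0, -8.1]
grip_width: 0.0181
grip_force: 58.7
```

send_rows(offset=[[-0.014, 0.1, 0], [-0.028, 0.2, -0.01], [-0.042, 0.3, -0.02], [-0.055, 0.4, -0.03], [-0.069, 0.5, -0.03], [-0.083, 0.6, -0.04], [-0.083, 0.6, -0.04]], angular=[[0, 0, 0], [0, 0, 0], [0, 0, 0], [0, 0, 0], [0, 0, 0], [0, 0, 0], [0, 0, 0]])

```text
time_s: 8.43
ee_pos: [0.5346, -0.0381, 0.1463]
tcp_rot: [-0.0, -0.07, 0.998, 0.001]
ft_force: [1.0, -0.1, -7.8]
grip_width: 0.0184
grip_force: 58.7
```

send_rows(offset=[[-0.014, 0.1, -0.01], [-0.028, 0.2, -0.02], [-0.042, 0.3, -0.03], [-0.055, 0.4, -0.04], [-0.069, 0.5, -0.05], [-0.069, 0.5, -0.05], [-0.069, 0.5, -0.05]], angular=[[0, 0, 0], [0, 0, 0], [0, 0, 0], [0, 0, 0], [0, 0, 0], [0, 0, 0], [0, 0, 0]])

```text
time_s: 9.02
ee_pos: [0.5326, -0.0232, 0.1449]
tcp_rot: [-0.0, -0.069, 0.998, 0.001]
ft_force: [-0.1, 1.2, -7.0]
grip_width: 0.018
grip_force: 58.9
```

```bash
python3 - <<'E'
from h import *
s=arm.read_state(); c,T,s=wrist('w3'); c['T']=T; np.save('pics/w3T.npy',T); print(s['ee_pos'].round(4),s['ft_force'].round(1))
a=.138; e=np.array(s['ee_pos']); d=e-np.array([.5383,-.069,.1474]); print('slide',-np.sin(a)*d[0]+np.cos(a)*d[1],'dx',np.cos(a)*d[0]+np.sin(a)*d[1])
O=np.array([.572,-.065,0]); M=np.array([[np.cos(a),np.sin(a),0],[-np.sin(a),np.cos(a),0],[0,0,1]])
v,u=np.mgrid[0:400,0:640]; p=(pt(c,u,v)-O)@M.T*1000; p[c['depth']==0]=9e3
for k in range(-110,-20,5):
    m=(p[...,0]>-48)&(p[...,0]<-18)&(p[...,1]>k)&(p[...,1]<k+5)&(p[...,2]>60)&(p[...,2]<175); q=p[m]
    if len(q)>3: print(k,len(q),np.percentile(q[:,2],[10,50,95]).round(1))
E
```

```text
[ 0.5326 -0.0232  0.1449] [-0.1  1.2 -7. ]
slide 0.04615001991447613 dx 0.0006361065490785179
-110 153 [83.6 84.4 85.4]
-105 19 [83.8 84.2 85. ]
-100 8 [138.2 140.9 142.6]
-95 9 [102.1 102.7 140.7]
-90 246 [102.9 103.6 104.5]
-85 392 [ 90.2  99.6 104.4]
-80 103 [100.  101.2 102.5]
-75 246 [ 83.4  92.2 101.5]
-60 666 [121.9 136.5 140. ]
-55 864 [112.8 124.3 133.5]
-50 120 [118.9 121.7 123.3]
-45 115 [118.4 121.8 123.3]
-40 120 [118.8 121.9 123.3]
-35 117 [118.6 121.9 123.3]
-30 120 [119.  121.8 123.7]
-25 119 [118.7 121.9 123.4]
```

View pics/w3.png

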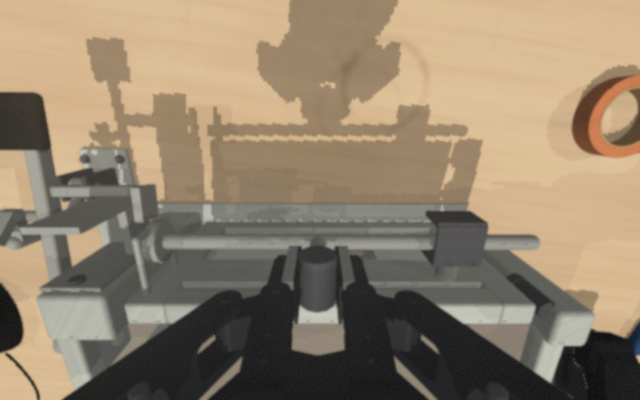

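The wrist view shows the collar at about (155,243), past the keeper bracket (u 55–150). The rod is straight out to its tail guide at (458,235), and the knob is held between the pads at (318,275). The draw is about 46 mm with forces near 1 N. I'll swing the gate along its arc, turning the tool with it.

send_rows(offset=[[-0.121, 0.016, 0], [-0.243, 0.032, 0], [-0.364, 0.054, 0], [-0.485, 0.077, 0], [-0.604, 0.106, 0], [-0.722, 0.135, 0], [-0.722, 0.135, 0], [-0.722, 0.135, 0]], angular=[[0, 0, -0.315], [0, 0, -0.63], [0, 0, -0.945], [0, 0, -1.26], [0, 0, -1.575], [0, 0, -1.89], [0, 0, -1.89], [0, 0, -1.89]])

```text
time_s: 9.73
ee_pos: [0.5111, -0.0197, 0.145]
tcp_rot: [0.0, 0.012, 1.0, 0.0]
ft_force: [1.7, 1.6, -7.5]
grip_width: 0.0184
grip_force: 58.8
```

send_rows(offset=[[-0.118, 0.036, 0], [-0.235, 0.072, 0], [-0.35, 0.115, 0], [-0.465, 0.158, 0], [-0.578, 0.206, 0], [-0.691, 0.254, 0], [-0.691, 0.254, 0], [-0.691, 0.254, 0], [-0.691, 0.254, 0]], angular=[[0, 0, -0.315], [0, 0, -0.63], [0, 0, -0.945], [0, 0, -1.26], [0, 0, -1.575], [0, 0, -1.89], [0, 0, -1.89], [0, 0, -1.89], [0, 0, -1.89]])

```text
time_s: 10.48
ee_pos: [0.4905, -0.0125, 0.145]
tcp_rot: [-0.0, 0.094, 0.996, -0.0]
ft_force: [1.1, 0.4, -6.4]
grip_width: 0.0182
grip_force: 58.8
```

```bash
python3 - <<'E'
from h import *
c,T,s=wrist('w4'); c['T']=T; print(s['ee_pos'].round(4),s['ft_force'].round(1))
t=shot('top','t4'); sc=shot('scene','s4')
a=.138; O=np.array([.572,-.065,0]); M=np.array([[np.cos(a),np.sin(a),0],[-np.sin(a),np.cos(a),0],[0,0,1]])
v,u=np.mgrid[0:400,0:640]
for n,c in(('w',c),('t',t),('s',sc)):
    p=(pt(c,u,v)-O)@M.T*1000; p[c['depth']==0]=9e3
    m=(p[...,2]>145)&(p[...,2]<154)&(p[...,1]>-74)&(p[...,1]<170)&(p[...,0]<5)&(p[...,0]>-140)&(c['image'].astype(int).sum(-1)>330)
    q=p[m][:,:2].astype(np.float32); l=cv2.fitLine(q,cv2.DIST_HUBER,0,.01,.01).ravel()
    print(n,len(q),l.round(3),'ang',np.arctan(l[0]/l[1]),'minx',np.percentile(q,[1,5],axis=0).round(),q.mean(0), 'x at y178',l[2]+(178-l[3])*l[0]/l[1])
    m=(abs(p[...,0]+106)<20)&(abs(p[...,1]+150)<20)&(p[...,2]>50); print('pad z',np.median(p[m][:,2]) if m.any() else None)
b=cv2.imread('pics/s4.png')[130:275,270:400]; cv2.imwrite('pics/s4c.png',cv2.resize(b,None,fx=4,fy=4,interpolation=cv2.INTER_CUBIC))
E
```

```text
[ 0.4905 -0.0125  0.145 ] [ 1.1  0.4 -6.4]
w 3209 [  0.302   0.953 -34.807  73.899] ang 0.30655068 minx [[-78. -52.]
 [-75. -48.]] [-34.340137  75.00961 ] x at y178 -1.8561592
pad z 97.29703085320345
t 117 [  0.31    0.951 -53.211  19.859] ang 0.31493014 minx [[-81. -53.]
 [-78. -50.]] [-53.116077  20.025126] x at y178 -1.6933365
pad z 96.49970298765287
s 182 [  0.317   0.948 -54.274  10.117] ang 0.32264894 minx [[-79. -55.]
 [-76. -51.]] [-54.14134  10.27876] x at y178 1.8545723
pad z 97.58003357543905
```

View pics/s4c.png

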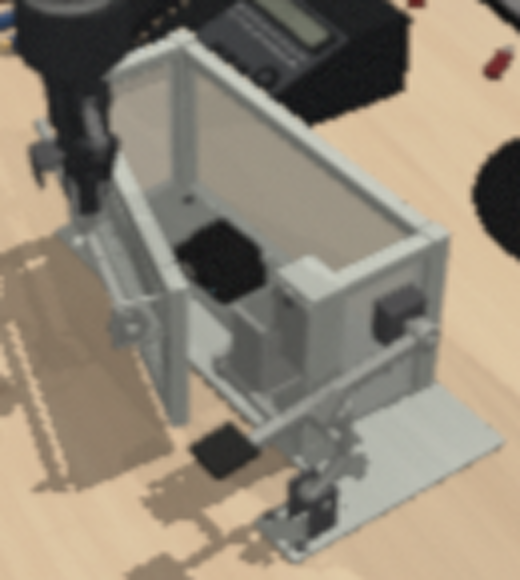

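The scene crop shows the gate open, with its free edge at (175,300), the knob still held and the lever down (pad z ≈ 0.097). The three views give about 0.315 rad, roughly 76–77 mm, so I'll nudge it slightly and let it settle.

send_rows(offset=[[-0.035, 0.012, 0], [-0.065, 0.024, 0], [-0.065, 0.024, 0], [-0.065, 0.024, 0], [-0.065, 0.024, 0], [-0.065, 0.024, 0]], angular=[[0, 0, -0.1], [0, 0, -0.17], [0, 0, -0.17], [0, 0, -0.17], [0, 0, -0.17], [0, 0, -0.17]])

```text
time_s: 11.13
ee_pos: [0.4884, -0.0115, 0.1449]
tcp_rot: [0.0, 0.103, 0.995, 0.0]
ft_force: [1.2, -0.2, -7.0]
grip_width: 0.018
grip_force: 58.9
```

```bash
python3 - <<'E'
from h import *
a=.138; O=np.array([.572,-.065,0]); M=np.array([[np.cos(a),np.sin(a),0],[-np.sin(a),np.cos(a),0],[0,0,1]])
v,u=np.mgrid[0:400,0:640]
for n in('scene','wrist'):
    if n=='wrist': c,T,s=wrist('w5'); c['T']=T
    else: c=shot('scene','s5')
    p=(pt(c,u,v)-O)@M.T*1000; p[c['depth']==0]=9e3
    m=(p[...,2]>145)&(p[...,2]<154)&(p[...,1]>-74)&(p[...,1]<170)&(p[...,0]<5)&(p[...,0]>-140)&(c['image'].astype(int).sum(-1)>330)
    l=cv2.fitLine(p[m][:,:2].astype(np.float32),cv2.DIST_HUBER,0,.01,.01).ravel(); print(n,np.arctan(l[0]/l[1]))
s=arm.read_state(); print(s['time_s'],s['ft_force'].round(1),s['grip_force'])
print(ticket.job_done())
E
```

```text
scene 0.33649808
wrist 0.32367104
11.2333 [ 2.   0.1 -6.7] 58.866087198257446
the job is handed in; nothing more can be done
None
```

The job is handed in at 11.2 s: the lever is latched down, the bolt was lifted clear of the lip and drawn about 46 mm, and the gate is held by the knob at about 0.33 rad, so its free edge stands about 8 cm out.

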